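# Load a sample cell into the drying cabinet's tray

## Robot

A 6-joint arm with a two-finger parallel gripper is mounted at the origin on the work surface. World frame = base frame: x ahead of the robot, y to its left, z up, the work surface at z = 0. Lengths are in m, angles in degrees, forces in N, time in s.
With the tool pointing down it reaches from about 0.325 to 0.9 m from the base axis. Payload 6.1 kg.
Tool frame: the origin (TCP) lies midway between the tips of the shut fingers; the grasp point (between the pads) lies 19 mm behind it; z points along the fingers, y is the line along which they close (so a half turn about z gives the same grasp; the last joint's range is limited). The gripper opens to 87 mm and grips with 3 to 60 N. Pads are 19 mm wide; open, the fingers measure 117 mm over their backs; the gripper's body (75 mm by 190 mm) begins 51 mm behind the grasp point.
Start: joints at [-75.178, 12.628, 87.462, -0, 79.91, -7.225], TCP at [0.235, -0.579, 0.223] pointing down, gripper open.
Joint ranges: [-170.65, 170.65], [-52.31, 119.04], [5.05, 147.46], [-71.25, 251.25], [11.57, 151.72], [-153.62, 153.62]. Speed limits (degrees/s): [147.25, 147.25, 172.46, 180, 180, 180].

## Interface

Orientations are given as a 3x3 rotation matrix whose columns are the frame's x, y, z axes.
In Python, from station import arm, eyes, sign_off gives the robot as it stands. The module is installed in compiled form; this text tells all that it offers.
- The arm moves only by the tool carry_out, never from a script. Its argument "deltas" is a list that holds one entry, the list of rows, each a list of 7 numbers: the shift along the tool's x, y, z normalised to -1 to 1, where 1 is 0.1 m, then the turn, a rotation vector about the tool's x, y, z normalised to -1 to 1, where 1 is 360 degrees, then the opening, from 0 (shut) to 1 (fully open). A call has 1 to 5 rows; each row is the pose to reach, as a shift and turn from the pose commanded when the call began, along the tool's axes at that moment, turning the shorter way round; what a row does not reach only later rows make up. A row lasts 1/10 s, in which the tool goes at most 50 mm and 8.59 degrees, less where a joint would pass 70% of its speed; a pose out of reach is approached as far as the arm can. A call with a number of a shift or a turn outside -1 to 1 is refused whole. A call with a gripper value outside its range is refused whole. The fingers move at their own pace and stop on an object; "squeeze" is the grip in N (left out, the last holds). Time passes only in rows, so rows that repeat a pose let the fingers close. It gives the time, the measured TCP pose, the force, the opening and the grip force at its end, in the units of the state.
- arm.get_state(): the state, without advancing time (a new reading comes with each control period).
- eyes.read_camera(name): name is "scene" or "top" or "wrist"; returns a dict with "color" (384x512x3 uint8, blue, green, red), "intrinsics" (3x3 intrinsics, pixels), "cam_to_world" (4x4, takes a point from camera to world coordinates); the wrist camera has in their place "mount" (4x4, takes a point from camera to tool coordinates, whose origin is the TCP and whose axes are the flange's). Camera axes: x right, y up, looking along -z (the intrinsics and any distortion apply to the point x, -y, -z); pixel columns grow to the right and rows downward; lengths in m; the calibration is good to about 2 mm. The wrist camera is an equidistant fisheye: a pixel r from the principal point sees the ray r / f radians off the axis. A picture is of the moment at which its call begins: read the wrist's pose just before it. There is no depth.
- sign_off(): hands the job in; it is judged then, once.
Trained networks look in a picture, given as the dict that the camera call returned (one of the last four; its "shot" number tells which), for a name from the list of things; names that differ only in an ending like _2 or _b are one class to them, and where a whole thing is asked for, a point or a joint stands for the part that bears it (a point fixed in the world has none). Each returns a list of dicts, best first, with "confidence" (0 to 1); they miss things now and then, are a little off and sometimes report something else, mostly with a low value. They report only what shows in the picture. A call takes as long as a camera call. They do not tell look-alikes from the thing itself.
- eyes.regions_of(picture, query): "pixels" (384x512 bool, what is visible of it).
- eyes.pinpoint(picture, query): "location" ([x, y, z] in m, in world coordinates, good to about 4 mm: a listed point, or the origin of a listed thing).
The state is a dict: "clock": time; "qpos": joint angles; "dq": joint speeds; "joint_efforts": joint torques, N m; "tool_pos": TCP position; "orientation": TCP orientation; "contact_force": force on the tool from outside, world axes, zero at the start; "wrist_torque": the same for the moment, N m; "opening": opening from 0.0 (shut) to 1.0 (fully open); "finger_force": force on a finger pad.
Only numpy, scipy, OpenCV 4.12 (cv2) and the standard library are available. Lean on these libraries where they do the work, as an engineer would, in place of code of your own. Each camera call takes 0.05 s, during which the arm holds its last target. There are 200 camera calls.

## Task

Pull the drying cabinet's tray drawer out to its stop, then stand the sample cell upright and centred on the small raised disc of the turntable in the tray, turned so that the lug on its side points straight at the little upright post. Let go and leave the drawer fully out. Do not knock over the two small jars in the tray, and leave the plain can on the bench where it is.

Things in the scene. Friction and masses are not known exactly. Their poses are not given: they have to be found in the camera images.
- cabinet_front (a point): Point on the bench below the middle of the shut drawer's front face; x axis: into the cabinet. White drying cabinet, 260 wide x 230 high, reaching 272 behind this point; fixed. The drawer front spans heights 27 to 115. Above it a grey control head (heights 165 to 230) overhangs by 15, over the handle's root: reach the handle with the tool leaning back towards the robot.
- drawer (a joint): How far the drawer is out, m: 0 shut, 0.180 at its stop; may start a little ajar. It slides along cabinet_front's -x. Behind its 12 thick, 252 wide front is an open steel tray, 225 x 210 (x, y), walls 6 thick and 30 high, floor top 34 over the bench.
- drawer_handle (a point): Grip point in the middle of the drawer's handle, a plain upright steel tab: 14 wide (y), 40 high (z), sticking out 48 from the drawer front. The point is 32 out from the drawer front, at half the tab's height, 70 over the bench. Axes as cabinet_front's.
- stand (a point): Centre of the top of the raised disc (68 across, 4 high), 44 over the bench, on a dark turntable (124 across) that swivels stiffly in the tray. +x points to the upright white post (12 thick, axis 55 from here, top 22 above the disc). It lies 78 behind the tray's front wall, 128 behind the handle's grip point, on the drawer's middle line, and moves with the drawer.
- cell: The sample cell: upright plain aluminium cylinder, 48 across and 64 high, with one lug on its side: a bar 10 wide (y) that reaches out to 39 from the axis along the cell's own +x, from 14 to 58 above its foot. Origin: centre of its foot; z is up.
- lug (a point): Middle of the outer end of the cell's lug, 39 from the cell's axis along the cell's +x, 36 above its foot.
- can: Plain aluminium can without a lug, 52 across and 66 high with a dark steel lid, loose on the bench; not to be used. Origin: centre of its foot.
- jar_left: Small glass jar with a white cap, 32 across and 32 high, loose in the tray's front corner on the +y side. Origin: centre of its foot.
- jar_right: The same jar in the tray's front corner on the -y side.
Things that resemble listed ones, but are neither listed nor needed, are in the scene too. What is shaped like the cell but blue or red is not meant.

How it is judged:
By the outcome, as a careful person would: the job done as asked, in the order asked, and still so for the second after the job is handed in, with the robot touching nothing.
It also fails if it takes over 56 s, if anything falls off the work surface, if the arm or the gripper's body presses on something with over 40 N, if the wrist force passes 120 N, or if a joint passes its speed limit or range.

## Working session

There is one attempt and no reset: what is moved stays moved. The work goes in short steps, Python scripts to look and compute and a tool call to move; the robot and the scene stay as the last step left them, time stands still between calls to the robot, and variables do not carry over. Pictures are saved under pics/ and viewed, at most 10 in all, crops included, and the job is handed in when it is done.

Besides the shell and the picture viewer there is one more tool, called after ">>>" as name(argument=value, ...), one argument or row to a line, values as JSON. carry_out: Moves the arm, as the interface text tells. Its arguments: {"type":"object","properties":{"deltas":{"type":"array"},"squeeze":{"type":"number"}},"required":["deltas"]}

```bash
mkdir -p pics
cat > h.py <<'E'
import numpy as np, cv2
from station import arm, eyes
np.set_printoptions(precision=4,suppress=True)
def st():
    s=arm.get_state(); print('t',s['clock'],'tcp',np.array(s['tool_pos']),'F',np.array(s['contact_force']),'op',s['opening'],'ff',s['finger_force']);print(np.array(s['orientation'])); return s
E
python3 - <<'E'
from h import *
s=st()
ims=[]
for c in ['scene','top']:
    p=eyes.read_camera(c); cv2.imwrite(f'pics/{c}0.png',p['color'])
    print(c,p['intrinsics'],p['cam_to_world'])
    for q in ['cabinet_front','drawer_handle','stand','cell','lug','can','jar_left','jar_right']:
        print(q,[(np.array(d['location']),round(d['confidence'],2)) for d in eyes.pinpoint(p,q)][:4])
E
```

```text
t 0.0 tcp [ 0.2344 -0.5787  0.2215] F [ 0.1689 -0.2184  0.1858] op 0.9988807539596266 ff 0.0
[[ 0.9269  0.3754 -0.0005]
 [ 0.3754 -0.9269  0.0018]
 [ 0.0002 -0.0019 -1.    ]]
scene [[374.99     0.     253.5142]
 [  0.     374.99   196.9312]
 [  0.       0.       1.    ]] [[-0.7958  0.4427 -0.4132  0.1757]
 [-0.6055 -0.5715  0.5538  0.5219]
 [ 0.0091  0.6909  0.7229  0.8275]
 [ 0.      0.      0.      1.    ]]
cabinet_front [(array([ 0.6893, -0.0031, -0.004 ]), 0.8)]
drawer_handle [(array([0.6469, 0.0021, 0.0671]), 0.86)]
stand [(array([ 0.7799, -0.0015,  0.0422]), 0.5)]
cell [(array([ 0.3949, -0.4474,  0.0025]), 0.97), (array([ 0.4313, -0.3546, -0.0018]), 0.83), (array([ 0.4808, -0.2461, -0.0039]), 0.67), (array([ 0.5487, -0.3459,  0.0002]), 0.54)]
lug [(array([ 0.3592, -0.4374,  0.0319]), 0.9), (array([ 0.4337, -0.3186,  0.0378]), 0.89), (array([ 0.4535, -0.2813,  0.0396]), 0.67), (array([ 0.5625, -0.3072,  0.0338]), 0.58)]
can [(array([ 0.4935,  0.3121, -0.0003]), 0.75)]
jar_left []
jar_right [(array([ 0.7312, -0.0872,  0.0342]), 0.5)]
top [[347.7891   0.     257.7834]
 [  0.     347.7891 190.9588]
 [  0.       0.       1.    ]] [[ 0.0195  0.9691 -0.2459  0.3288]
 [-0.9998  0.0201 -0.     -0.0345]
 [ 0.0049  0.2459  0.9693  1.1966]
 [ 0.      0.      0.      1.    ]]
cabinet_front [(array([ 0.6912, -0.0038,  0.002 ]), 0.6)]
drawer_handle [(array([ 0.6541, -0.0028,  0.0693]), 0.64)]
stand [(array([ 0.5022,  0.3183, -0.0008]), 0.46), (array([ 0.4346, -0.3179,  0.0395]), 0.18)]
cell [(array([ 0.5415, -0.342 , -0.0002]), 0.67), (array([ 0.4832, -0.2487,  0.0003]), 0.58), (array([ 0.4317, -0.3601,  0.0032]), 0.49)]
lug [(array([ 0.4335, -0.3181,  0.041 ]), 0.82), (array([ 0.5608, -0.3099,  0.0359]), 0.79), (array([ 0.3606, -0.4382,  0.0388]), 0.63), (array([ 0.4611, -0.2787,  0.0387]), 0.56)]
can [(array([ 0.5004,  0.3187, -0.0016]), 0.85)]
jar_left []
jar_right []
```

View pics/scene0.png

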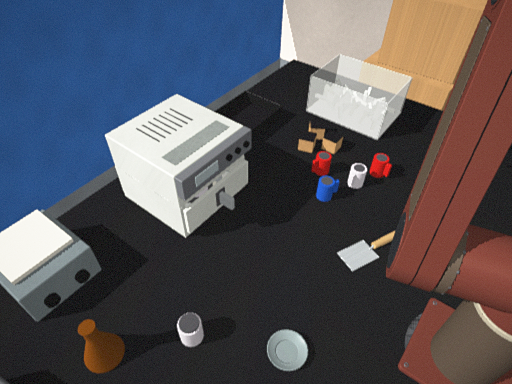

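View pics/top0.png

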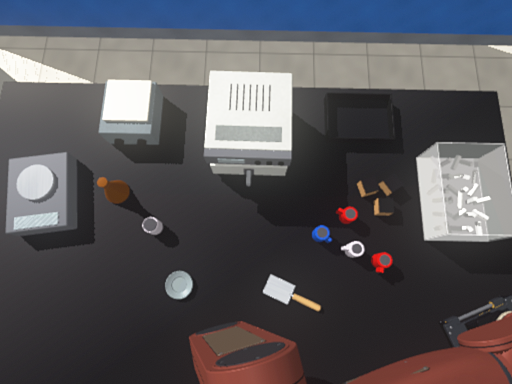

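The scene picture shows the cabinet at about (180,165) with its handle at (227,200). There are four lugged cells: red (322,163), blue (327,188), silver-white (357,176) and red (380,165). The can is at (190,330). In the top view the handle is at (249,175) and the same cells are at (347,215) red, (321,234) blue, (353,249) silver and (382,261) red. The silver one fits, as the only uncoloured cell with a lug. I'll confirm it in a crop.

Run:
```python
from h import *
a=cv2.imread('pics/scene0.png')[140:215,300:400]; b=cv2.imread('pics/top0.png')[200:275,310:410]
c=cv2.imread('pics/top0.png')[140:200,195:305];c=cv2.resize(c,(100*6,int(60*100/110*6)),interpolation=cv2.INTER_CUBIC)[:300]
ab=np.hstack([cv2.resize(i,(400,300),interpolation=cv2.INTER_CUBIC) for i in (a,b)])
cv2.imwrite('pics/crop0.png',np.vstack([ab,np.pad(c,((0,0),(0,200),(0,0)))]))
```

```text
(no output)
```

View pics/crop0.png

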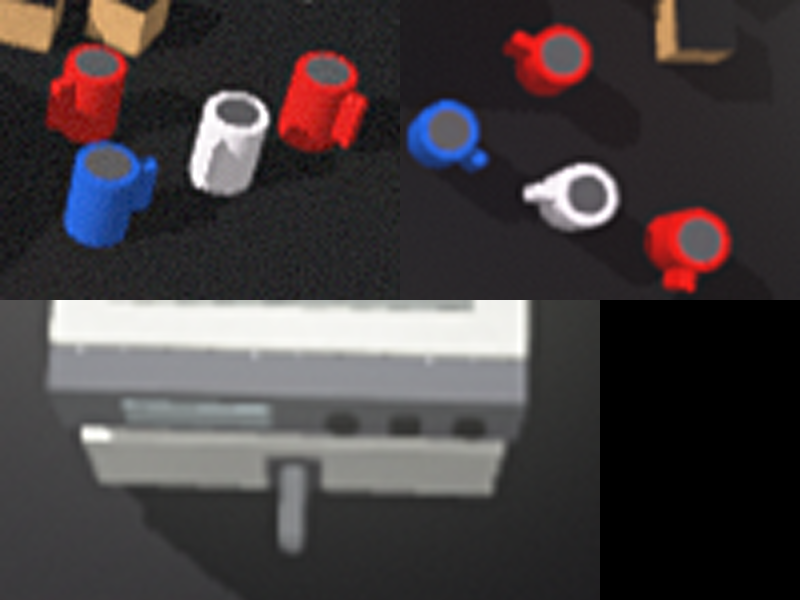

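The crop confirms it: the silver cell with the grey top, top view (353,249), has its lug towards image left (+y). The cabinet's yaw is about 0.

```bash
cat >> h.py <<'E'
from scipy.spatial.transform import Rotation as Ro, Slerp
def Rlean(deg,yaw=0):  # tool y = -world y at yaw 0, z leaning to +x by deg from down
    a=np.radians(deg); return Ro.from_euler('z',yaw,degrees=True).as_matrix()@np.array([[np.cos(a),0,np.sin(a)],[0,-1,0],[np.sin(a),0,-np.cos(a)]])
def plan(p1,R1,n=1,p0=None,R0=None):
    s=arm.get_state()
    p0=np.array(s['tool_pos']) if p0 is None else p0; R0=np.array(s['orientation']) if R0 is None else R0
    sl=Slerp([0,1],Ro.from_matrix([R0,R1])); P,R=p0,R0
    for i in range(1,n+1):
        p=p0+(np.array(p1)-p0)*i/n; Rn=sl(i/n).as_matrix()
        d=R.T@(p-P); w=Ro.from_matrix(R.T@Rn).as_rotvec(degrees=True)
        print('call',i,np.round(d/0.1,3),np.round(w/360,4),'rows>=',np.ceil(max(np.linalg.norm(d)/.05,np.linalg.norm(w)/8.59))); P,R=p,Rn
    return P,R
E
python3 - <<'E'
from h import *
plan([0.565,0,0.19],Rlean(40),6)
E
```

```text
call 1 [ 0.873 -0.688  0.054] [-0.0036  0.0183  0.0098] rows>= 3.0
call 2 [ 0.818 -0.742  0.135] [-0.0036  0.0183  0.0098] rows>= 3.0
call 3 [ 0.751 -0.795  0.208] [-0.0036  0.0183  0.0098] rows>= 3.0
call 4 [ 0.673 -0.844  0.272] [-0.0036  0.0183  0.0098] rows>= 3.0
call 5 [ 0.585 -0.889  0.325] [-0.0036  0.0183  0.0098] rows>= 3.0
call 6 [ 0.489 -0.93   0.366] [-0.0036  0.0183  0.0098] rows>= 3.0
```

>>> carry_out(
  deltas=[
    [[0.44,-0.34,0.03,-0.002,0.009,0.005,1],[0.87,-0.69,0.05,-0.004,0.018,0.01,1],[0.87,-0.69,0.05,-0.004,0.018,0.01,1]],
  ],
)

```text
clock: 1.2
tool_pos: [0.2901, -0.4785, 0.2162]
orientation: [[0.942, 0.316, 0.115], [0.315, -0.949, 0.02], [0.116, 0.018, -0.993]]
contact_force: [-0.5, -0.2, -1.0]
opening: 1.001
finger_force: 0.0
```

>>> carry_out(
  deltas=[
    [[0.41,-0.37,0.07,-0.002,0.009,0.005,1],[0.82,-0.74,0.14,-0.004,0.018,0.01,1],[0.82,-0.74,0.14,-0.004,0.018,0.01,1]],
  ],
)

```text
clock: 1.5
tool_pos: [0.3454, -0.3827, 0.2103]
orientation: [[0.94, 0.253, 0.229], [0.254, -0.967, 0.027], [0.228, 0.033, -0.973]]
contact_force: [-0.3, -0.4, 0.4]
opening: 1.0
finger_force: 0.0
```

>>> carry_out(
  deltas=[
    [[0.38,-0.4,0.1,-0.002,0.009,0.005,1],[0.75,-0.8,0.21,-0.004,0.018,0.01,1],[0.75,-0.8,0.21,-0.004,0.018,0.01,1]],
  ],
)

```text
clock: 1.8
tool_pos: [0.4002, -0.2864, 0.2041]
orientation: [[0.922, 0.188, 0.339], [0.19, -0.981, 0.027], [0.338, 0.04, -0.94]]
contact_force: [-0.3, -0.9, -0.5]
opening: 0.998
finger_force: 0.0
```

>>> carry_out(
  deltas=[
    [[0.34,-0.42,0.14,-0.002,0.009,0.005,1],[0.67,-0.84,0.27,-0.004,0.018,0.01,1],[0.67,-0.84,0.27,-0.004,0.018,0.01,1]],
  ],
)

```text
clock: 2.1
tool_pos: [0.4556, -0.1909, 0.198]
orientation: [[0.887, 0.122, 0.445], [0.127, -0.992, 0.019], [0.444, 0.04, -0.895]]
contact_force: [-0.3, -0.0, 0.1]
opening: 0.999
finger_force: 0.0
```

>>> carry_out(
  deltas=[
    [[0.3,-0.44,0.16,-0.002,0.009,0.005,1],[0.58,-0.89,0.32,-0.004,0.018,0.01,1],[0.58,-0.89,0.32,-0.004,0.018,0.01,1]],
  ],
)

```text
clock: 2.4
tool_pos: [0.511, -0.0948, 0.1918]
orientation: [[0.836, 0.056, 0.545], [0.064, -0.998, 0.004], [0.544, 0.031, -0.838]]
contact_force: [-0.8, -0.2, -0.4]
opening: 1.002
finger_force: 0.0
```

>>> carry_out(
  deltas=[
    [[0.25,-0.46,0.18,-0.002,0.009,0.005,1],[0.49,-0.93,0.37,-0.004,0.018,0.01,1],[0.49,-0.93,0.37,-0.004,0.018,0.01,1]],
  ],
)

```text
clock: 2.7
tool_pos: [0.5677, 0.002, 0.1847]
orientation: [[0.771, -0.008, 0.637], [0.004, -1.0, -0.017], [0.637, 0.015, -0.771]]
contact_force: [-0.6, -0.2, -0.2]
opening: 1.003
finger_force: 0.0
```

Run:
```python
from h import *
s=st()
p=eyes.read_camera('wrist'); cv2.imwrite('pics/w1.png',p['color']); print(p['intrinsics'],p['mount'],[k for k in p])
for q in ['cabinet_front','drawer_handle','stand']:
    print(q,[(np.array(d['location']),round(d['confidence'],2)) for d in eyes.pinpoint(p,q)][:4])
plan([0.656,0,0.056],Rlean(40),2)
```

```text
t 2.7 tcp [0.5677 0.002  0.1847] F [-0.6387 -0.1961 -0.2133] op 1.0032074441981664 ff 0.0
[[ 0.7706 -0.0077  0.6372]
 [ 0.0038 -0.9999 -0.0166]
 [ 0.6373  0.0152 -0.7705]]
[[297.3186   0.     257.9197]
 [  0.     297.3186 190.0541]
 [  0.       0.       1.    ]] [[ 0.0007  0.9527  0.3038  0.0847]
 [ 1.     -0.0007 -0.      0.001 ]
 [ 0.0002  0.3038 -0.9527 -0.1621]
 [ 0.      0.      0.      1.    ]] ['color', 'intrinsics', 'mount', 'shot']
cabinet_front [(array([ 0.689 , -0.0042,  0.0022]), 0.73)]
drawer_handle [(array([ 0.6564, -0.0006,  0.0709]), 0.76)]
stand []
call 1 [-0.073 -0.028  0.781] [0.0016 0.0006 0.0001] rows>= 2.0
call 2 [-0.076 -0.02   0.781] [0.0016 0.0006 0.0001] rows>= 2.0
```

View pics/w1.png

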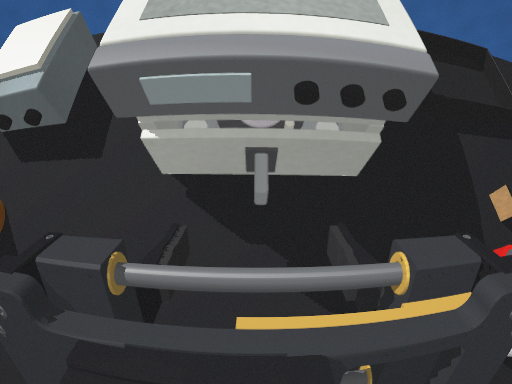

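The wrist view shows the handle tab at (261,185), on the midline between the fingers at (175,255) and (345,250). Its middle comes out near (0.654, -0.001, 0.07).

>>> carry_out(
  deltas=[
    [[-0.03,-0.01,0.39,0.001,0.001,0,1],[-0.07,-0.03,0.78,0.002,0.001,0,1],[-0.07,-0.03,0.78,0.003,0.001,0,1]],
  ],
)

```text
clock: 3.2
tool_pos: [0.6086, -0.002, 0.1123]
orientation: [[0.775, -0.003, 0.632], [-0.004, -1.0, -0.0], [0.632, -0.002, -0.775]]
contact_force: [-1.1, -0.1, -0.9]
opening: 0.997
finger_force: 0.0
```

Run:
```python
from h import *
s=st()
p=eyes.read_camera('wrist')
for q in ['drawer_handle']:
    print(q,[(np.array(d['location']),round(d['confidence'],2)) for d in eyes.pinpoint(p,q)][:4])
    for d in eyes.regions_of(p,q)[:1]:
        v,u=np.nonzero(d['pixels']);print(u.min(),u.max(),v.min(),v.max(),d['confidence'])
plan([0.662,-0.001,0.0555],Rlean(40),1)
```

```text
t 3.2 tcp [ 0.6086 -0.002   0.1123] F [-1.1013 -0.1285 -0.8549] op 0.9967587018300874 ff 0.0
[[ 0.7751 -0.0031  0.6318]
 [-0.0038 -1.     -0.0003]
 [ 0.6318 -0.0022 -0.7751]]
drawer_handle [(array([ 0.657 , -0.004 ,  0.0718]), 0.61)]
100 419 108 220 0.61
call 1 [-0.039 -0.013  0.83 ] [ 0.0004  0.0001 -0.0004] rows>= 2.0
```

>>> carry_out(
  deltas=[
    [[-0.02,-0.01,0.3,0,0,0,1],[-0.03,-0.01,0.6,0,0,0,1],[-0.04,-0.01,0.8,0,0,0,1],[-0.04,-0.01,0.8,0,0,0,1]],
  ],
)

```text
clock: 3.75
tool_pos: [0.6607, -0.0005, 0.0591]
orientation: [[0.766, -0.001, 0.643], [-0.001, -1.0, 0.0], [0.643, -0.001, -0.766]]
contact_force: [-0.4, -0.2, 0.6]
opening: 0.999
finger_force: 0.0
```

>>> carry_out(
  deltas=[
    [[0,0,0,0,0,0,0],[0,0,0,0,0,0,0],[0,0,0,0,0,0,0],[0,0,0,0,0,0,0],[0,0,0,0,0,0,0]],
  ],
  squeeze=30,
)

```text
clock: 4.25
tool_pos: [0.6596, 0.0003, 0.058]
orientation: [[0.767, -0.0, 0.642], [-0.001, -1.0, 0.0], [0.642, -0.001, -0.767]]
contact_force: [-0.0, 0.5, -0.9]
opening: 0.628
finger_force: 0.0
```

>>> carry_out(
  deltas=[
    [[0,0,0,0,0,0,0],[0,0,0,0,0,0,0],[0,0,0,0,0,0,0],[0,0,0,0,0,0,0],[0,0,0,0,0,0,0]],
  ],
)

```text
clock: 4.75
tool_pos: [0.6595, -0.0022, 0.0571]
orientation: [[0.768, -0.003, 0.641], [-0.002, -1.0, -0.002], [0.641, 0.001, -0.768]]
contact_force: [-2.7, -37.5, -3.8]
opening: 0.177
finger_force: 18.7
```

>>> carry_out(
  deltas=[
    [[0,0.02,0,0,0,0,0],[0,0.03,0,0,0,0,0],[0,0.03,0,0,0,0,0]],
  ],
)

```text
clock: 5.05
tool_pos: [0.6595, -0.0031, 0.0571]
orientation: [[0.768, -0.001, 0.641], [-0.002, -1.0, -0.0], [0.641, -0.001, -0.768]]
contact_force: [1.7, -2.6, -2.4]
opening: 0.157
finger_force: 30.1
```

>>> carry_out(
  deltas=[
    [[-0.12,0,-0.1,0,0,0,0],[-0.27,0,-0.225,0,0,0,0],[-0.42,0,-0.35,0,0,0,0],[-0.57,0,-0.475,0,0,0,0],[-0.72,0,-0.6,0,0,0,0]],
  ],
  squeeze=40,
)

```text
clock: 5.55
tool_pos: [0.565, -0.0019, 0.0571]
orientation: [[0.768, 0.0, 0.641], [-0.001, -1.0, 0.002], [0.641, -0.002, -0.768]]
contact_force: [2.6, 3.0, -1.0]
opening: 0.154
finger_force: 40.1
```

Another 60 mm, then creep to the stop while watching the force.

>>> carry_out(
  deltas=[
    [[-0.12,0,-0.1,0,0,0,0],[-0.24,0,-0.2,0,0,0,0],[-0.36,0,-0.3,0,0,0,0],[-0.46,0,-0.385,0,0,0,0],[-0.5,0,-0.42,0,0,0,0]],
  ],
)

```text
clock: 6.05
tool_pos: [0.4993, -0.0011, 0.0571]
orientation: [[0.768, 0.002, 0.64], [-0.001, -1.0, 0.003], [0.64, -0.003, -0.768]]
contact_force: [2.1, 5.9, -2.5]
opening: 0.159
finger_force: 40.1
```

>>> carry_out(
  deltas=[
    [[-0.04,0,-0.033,0,0,0,0],[-0.08,0,-0.067,0,0,0,0],[-0.1,0,-0.083,0,0,0,0]],
  ],
)

```text
clock: 6.35
tool_pos: [0.492, -0.001, 0.057]
orientation: [[0.771, 0.002, 0.637], [-0.001, -1.0, 0.004], [0.637, -0.003, -0.771]]
contact_force: [2.1, 8.2, -2.5]
opening: 0.161
finger_force: 40.2
```

>>> carry_out(
  deltas=[
    [[-0.04,-0.01,-0.033,0,0,0,0],[-0.08,-0.01,-0.067,0,0,0,0],[-0.1,-0.01,-0.083,0,0,0,0],[-0.1,-0.01,-0.083,0,0,0,0]],
  ],
)

```text
clock: 6.75
tool_pos: [0.4896, -0.001, 0.057]
orientation: [[0.776, 0.001, 0.63], [-0.001, -1.0, 0.002], [0.63, -0.002, -0.776]]
contact_force: [-2.3, 5.1, -6.0]
opening: 0.156
finger_force: 40.1
```

Run:
```python
from h import *
s=st(); print(np.array(s['qpos']),np.array(s['wrist_torque']))
```

```text
t 6.75 tcp [ 0.4896 -0.001   0.057 ] F [-2.3431  5.1339 -6.0349] op 0.15597581312176237 ff 40.086738039390184
[[ 0.7764  0.0008  0.6302]
 [-0.0008 -1.      0.0023]
 [ 0.6302 -0.0023 -0.7764]]
[-17.0565 -19.958  147.4559  36.8466  18.1762  41.193 ] [0.3202 0.6748 0.0142]
```

Joint 3 is at its range limit, about 10 mm short of the stop. I'll reduce the lean to 20° about the grip with a light squeeze, then finish the pull.

Run:
```python
from h import *
plan([0.484,-0.001,0.0538],Rlean(20),1)
```

```text
call 1 [-0.064  0.    -0.011] [-0.0004 -0.053  -0.0001] rows>= 3.0
```

>>> carry_out(
  deltas=[
    [[-0.02,0,0,0,-0.018,0,0],[-0.04,0,0,0,-0.036,0,0],[-0.06,0,-0.01,0,-0.053,0,0],[-0.06,0,-0.01,0,-0.053,0,0]],
  ],
  squeeze=12,
)

```text
clock: 7.15
tool_pos: [0.4871, -0.001, 0.0561]
orientation: [[0.94, 0.0, 0.342], [-0.001, -1.0, 0.002], [0.342, -0.002, -0.94]]
contact_force: [-0.8, 5.7, 3.8]
opening: 0.16
finger_force: 12.0
```

Run:
```python
from h import *
s=st(); print(np.array(s['qpos']),np.array(s['wrist_torque']))
R=np.array(s['orientation']); print(R.T@[-.1,0,0])
```

```text
t 7.15 tcp [ 0.4871 -0.001   0.0561] F [-0.7619  5.7096  3.7526] op 0.16045325931964718 ff 12.002174702856792
[[ 0.9398  0.0003  0.3418]
 [-0.0005 -1.      0.0023]
 [ 0.3418 -0.0024 -0.9398]]
[-12.5378 -10.1437 132.5977   7.0945  38.2418  72.6409] [0.9359 0.3558 0.1283]
[-0.094  -0.     -0.0342]
```

>>> carry_out(
  deltas=[
    [[-0.05,0,-0.02,0,0,0,0],[-0.09,0,-0.03,0,0,0,0],[-0.13,0,-0.045,0,0,0,0],[-0.16,0,-0.055,0,0,0,0],[-0.16,0,-0.055,0,0,0,0]],
  ],
  squeeze=35,
)

```text
clock: 7.65
tool_pos: [0.474, -0.0009, 0.0575]
orientation: [[0.934, -0.003, 0.357], [-0.004, -1.0, 0.002], [0.357, -0.003, -0.934]]
contact_force: [31.7, 14.2, -25.5]
opening: 0.157
finger_force: 35.0
```

A 32 N pull says the stop is reached. I'll relax, release and back off, then look.

>>> carry_out(
  deltas=[
    [[0.02,0,0.01,0,0,0,0],[0.02,0,0.01,0,0,0,0.6],[0.02,0,0.01,0,0,0,0.6],[0.02,0,0.01,0,0,0,0.6]],
  ],
)

```text
clock: 8.05
tool_pos: [0.4709, -0.0021, 0.0546]
orientation: [[0.939, -0.0, 0.345], [-0.001, -1.0, 0.0], [0.345, -0.001, -0.939]]
contact_force: [-0.8, -0.9, -0.1]
opening: 0.346
finger_force: 0.0
```

>>> carry_out(
  deltas=[
    [[0,0,-0.3,0,0,0,0.6],[0,0,-0.7,0,0,0,0.6],[0,0,-1,0,0,0,0.6]],
  ],
)

```text
clock: 8.35
tool_pos: [0.4357, -0.0022, 0.1496]
orientation: [[0.939, -0.001, 0.344], [-0.001, -1.0, 0.0], [0.344, -0.001, -0.939]]
contact_force: [1.0, -0.3, 0.3]
opening: 0.569
finger_force: 0.0
```

>>> carry_out(
  deltas=[
    [[0,0.4,-0.3,0,-0.01,0,1],[0,0.8,-0.5,0,-0.03,0,1],[0,1,-0.6,0,-0.05,0,1],[0,1,-0.6,0,-0.05,0,1]],
  ],
)

```text
clock: 8.75
tool_pos: [0.4176, -0.1053, 0.2055]
orientation: [[0.999, -0.004, 0.035], [-0.004, -1.0, -0.0], [0.035, 0.0, -0.999]]
contact_force: [-0.4, 1.2, 0.1]
opening: 0.881
finger_force: 0.0
```

Run:
```python
from h import *
s=st()
cv=[]
for c in ['scene','top','wrist']:
    p=eyes.read_camera(c); cv.append(p['color']); cv2.imwrite(f'pics/{c}2.png',p['color'])
    for q in ['cabinet_front','drawer_handle','stand','cell','lug','jar_left','jar_right']:
        print(c,q,[(np.array(d['location']),round(d['confidence'],2)) for d in eyes.pinpoint(p,q)][:3])
a=cv2.resize(cv[0][130:280,150:350],(400,300),interpolation=cv2.INTER_CUBIC)
b=cv2.resize(cv[1][130:280,150:350],(400,300),interpolation=cv2.INTER_CUBIC)
w=cv2.resize(cv[2],(400,300))
cv2.imwrite('pics/m2.png',np.vstack([np.hstack([a,b]),np.hstack([w,w*0])]))
```

```text
t 8.75 tcp [ 0.4176 -0.1053  0.2055] F [-0.4408  1.1695  0.0716] op 0.8814634385386413 ff 0.0
[[ 0.9994 -0.0035  0.0351]
 [-0.0035 -1.     -0.0005]
 [ 0.0351  0.0003 -0.9994]]
scene cabinet_front [(array([ 0.6874,  0.0001, -0.0059]), 0.71)]
scene drawer_handle [(array([0.476 , 0.0034, 0.068 ]), 0.86)]
scene stand [(array([ 0.6036, -0.0011,  0.0389]), 0.68)]
scene cell [(array([ 0.3975, -0.4434,  0.0038]), 0.93), (array([ 0.4791, -0.2485, -0.002 ]), 0.6), (array([ 0.4307, -0.3562, -0.0025]), 0.57)]
scene lug [(array([ 0.4338, -0.317 ,  0.0359]), 0.78), (array([ 0.3575, -0.4324,  0.0328]), 0.76), (array([ 0.4518, -0.2809,  0.0359]), 0.62)]
scene jar_left [(array([0.561 , 0.0808, 0.0322]), 0.43)]
scene jar_right [(array([ 0.5573, -0.0877,  0.0374]), 0.4)]
top cabinet_front [(array([ 0.6897, -0.0015,  0.0013]), 0.78)]
top drawer_handle [(array([0.4774, 0.0014, 0.0712]), 0.64), (array([0.5011, 0.3159, 0.0026]), 0.45)]
top stand [(array([0.6008, 0.0033, 0.0471]), 0.87)]
top cell [(array([ 0.3976, -0.4502,  0.0015]), 0.83), (array([ 0.5453, -0.3436,  0.0002]), 0.72), (array([ 0.4305, -0.3586,  0.0013]), 0.51)]
top lug [(array([ 0.559 , -0.3083,  0.0326]), 0.59), (array([ 0.363 , -0.4385,  0.0369]), 0.56), (array([ 0.4354, -0.3155,  0.0404]), 0.53)]
top jar_left [(array([0.5575, 0.0771, 0.0342]), 0.45)]
top jar_right [(array([ 0.5557, -0.0875,  0.0295]), 0.49)]
wrist cabinet_front []
wrist drawer_handle [(array([0.4807, 0.001 , 0.0739]), 0.55)]
wrist stand [(array([ 0.6066, -0.003 ,  0.0469]), 0.93)]
wrist cell [(array([ 0.483 , -0.2437, -0.0022]), 0.94), (array([ 0.4302, -0.3588, -0.0004]), 0.93), (array([ 0.5469, -0.3449, -0.0005]), 0.7)]
wrist lug [(array([ 0.5588, -0.3091,  0.0319]), 0.88), (array([ 0.3578, -0.4379,  0.0361]), 0.84), (array([ 0.436 , -0.3205,  0.0373]), 0.63)]
wrist jar_left [(array([0.5576, 0.0765, 0.0348]), 0.7)]
wrist jar_right [(array([ 0.5555, -0.0807,  0.0312]), 0.82)]
```

View pics/m2.png

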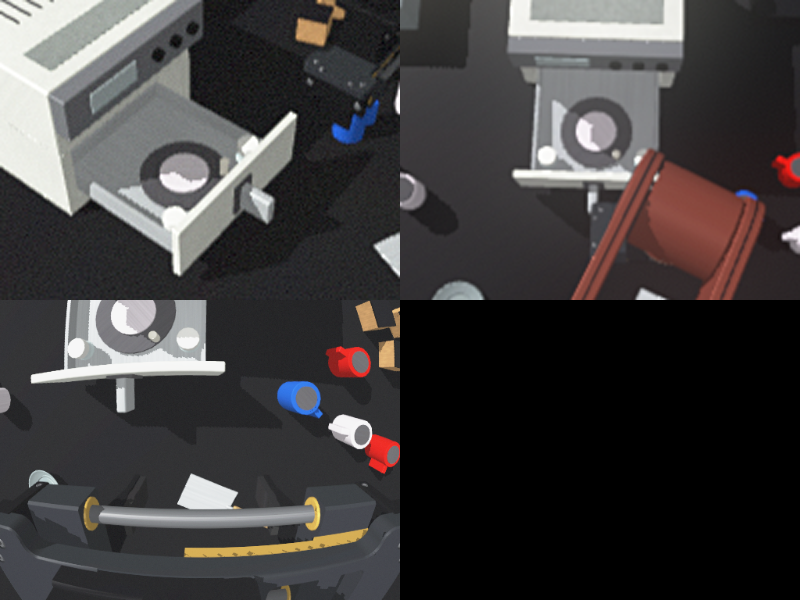

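In the montage the drawer is fully out: handle x ≈ 0.478, against 0.690 − 0.032 − 0.180 = 0.478. Both jars stand, at wrist view (76,48) and (187,38). The post is at about (258,207) in the top picture, on the front-right side of the disc. Next I'll rectify metric maps to measure the post direction and the lug direction.

```bash
cat >> h.py <<'E'
def project(P,p,s=None):
    """world points (N,3) -> pixels of picture p; s = state for the wrist camera"""
    if 'mount' in p:
        T=np.eye(4); T[:3,:3]=s['orientation']; T[:3,3]=s['tool_pos']; T=T@np.array(p['mount'])
    else: T=np.array(p['cam_to_world'])
    c=((P-T[:3,3])@T[:3,:3])*[1,-1,-1]; K=np.array(p['intrinsics'])
    f=cv2.fisheye.projectPoints if 'mount' in p else cv2.projectPoints
    return f(c.reshape(-1,1,3),np.zeros(3),np.zeros(3),K,np.zeros(4))[0].reshape(-1,2)
def rect(p,s,cx,cy,z,half=.08,n=300):
    """overhead map at height z: up = +x, left = +y"""
    g=np.linspace(half,-half,n); X,Y=np.meshgrid(cx+g,cy+g,indexing='ij')
    uv=project(np.stack([X,Y,X*0+z],-1).reshape(-1,3),p,s).reshape(n,n,2).astype(np.float32)
    return cv2.remap(p['color'],uv[...,0],uv[...,1],cv2.INTER_CUBIC)
def grid(m,half):
    n=len(m); m=m.copy()
    for k in range(-int(half*100),int(half*100)+1,2):
        i=int(n/2-k/100/half*n/2)
        cv2.line(m,(i,0),(i,4),(0,255,0),1);cv2.line(m,(0,i),(4,i),(0,255,0),1)
    cv2.line(m,(n//2-4,n//2),(n//2+4,n//2),(0,255,0),1);cv2.line(m,(n//2,n//2-4),(n//2,n//2+4),(0,255,0),1); return m
E
python3 - <<'E'
from h import *
s=arm.get_state(); w=eyes.read_camera('wrist'); t=eyes.read_camera('top'); sc=eyes.read_camera('scene')
M=[grid(rect(p,s,.606,-.001,.066),.08) for p in (w,t,sc)]+[grid(rect(w,s,.431,-.358,z,.06),.06) for z in (.064,0.058)]
M=[cv2.resize(m,(266,266)) for m in M]+[np.zeros((266,266,3),np.uint8)]
cv2.imwrite('pics/m3.png',np.vstack([np.hstack(M[:3]),np.hstack(M[3:])]))
E
```

```text
(no output)
```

View pics/m3.png

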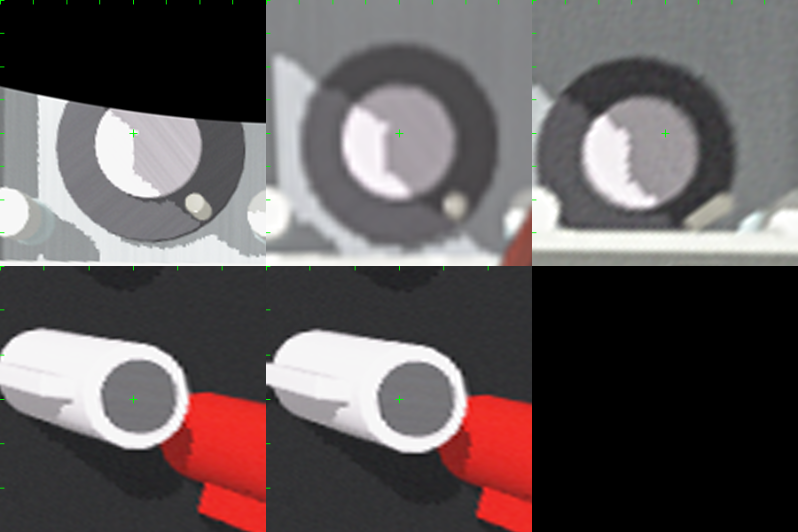

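In the maps the post top is at (195,203) in the wrist map and (455,203) in the top map, so it points to roughly −138°. The silver cell stands free, and I want a fuller overhead wrist view of the turntable.

>>> carry_out(
  deltas=[
    [[0.3,-0.2,-0.3,0,0,0,1],[0.6,-0.5,-0.6,0,0,0,1],[0.9,-0.8,-1,0,0,0,1],[0.9,-0.8,-1,0,0,0,1],[0.9,-0.8,-1,0,0,0,1]],
  ],
)

```text
clock: 10.6
tool_pos: [0.503, -0.0214, 0.3091]
orientation: [[0.999, 0.002, 0.039], [0.002, -1.0, 0.001], [0.039, -0.001, -0.999]]
contact_force: [-0.7, -0.9, 0.1]
opening: 1.002
finger_force: 0.0
```

Run:
```python
from h import *
s=st(); w=eyes.read_camera('wrist'); t=eyes.read_camera('top'); sc=eyes.read_camera('scene')
for p in (w,t,sc): print([(np.array(d['location']),round(d['confidence'],2)) for d in eyes.pinpoint(p,'stand')][:2],[(np.array(d['location']),round(d['confidence'],2)) for d in eyes.pinpoint(p,'drawer_handle')][:1] )
M=[cv2.resize(grid(rect(p,s,.606,-.001,z),.08),(400,400)) for p,z in ((w,.066),(w,.044),(t,.066),(t,.044))]
for m,nm in zip(M,['w66','w44','t66','t44']): cv2.imwrite(f'pics/r_{nm}.png',m)
cv2.imwrite('pics/m4.png',cv2.resize(np.hstack([np.vstack(M[:2]),np.vstack(M[2:])]),(600,600),interpolation=cv2.INTER_AREA))
# circle fits: dark turntable ring
for nm in ['w44','t44']:
    g=cv2.cvtColor(cv2.imread(f'pics/r_{nm}.png'),cv2.COLOR_BGR2GRAY)
    c=cv2.HoughCircles(cv2.GaussianBlur(g,(5,5),0),cv2.HOUGH_GRADIENT_ALT,1,20,param1=150,param2=.5,minRadius=60,maxRadius=180)
    if c is not None: print(nm,[( 'x',.606+(199.5-y)*.0004,'y',-.001+(199.5-x)*.0004,'r',r*.0004) for x,y,r in c.reshape(-1,c.shape[-1])[:,:3]])
```

```text
t 10.6 tcp [ 0.503  -0.0214  0.3091] F [-0.6711 -0.8924  0.0669] op 1.0016884571303304 ff 0.0
[[ 0.9992  0.0019  0.0392]
 [ 0.0019 -1.      0.0007]
 [ 0.0392 -0.0006 -0.9992]]
[(array([ 0.6052, -0.0026,  0.0456]), 0.74)] [(array([ 0.4811, -0.0034,  0.0725]), 0.78)]
[(array([0.4978, 0.3177, 0.0015]), 0.32)] [(array([0.4766, 0.001 , 0.0725]), 0.85)]
[(array([ 0.605 , -0.0009,  0.043 ]), 0.6)] [(array([0.4747, 0.0039, 0.0677]), 0.7)]
w44 [('x', np.float32(0.6074), 'y', np.float32(-0.0032000002), 'r', np.float32(0.06052745)), ('x', np.float32(0.6074), 'y', np.float32(-0.0032000002), 'r', np.float32(0.034098893))]
```

View pics/m4.png

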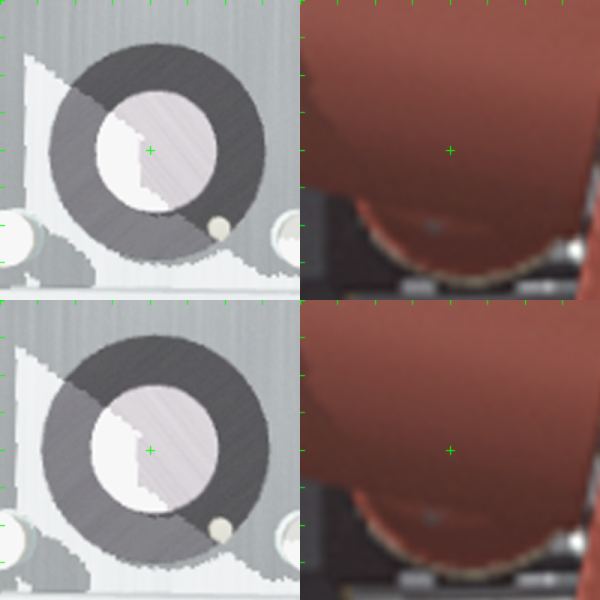

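The wrist map gives a clean fit. The disc centre is (0.6074, −0.0032), radius 34.1 mm, which confirms the 44 mm height. The post top at map (219,228) lies 55.2 mm out at −141°. Now to hover over the cell.

Run:
```python
from h import *
plan([0.42,-0.36,0.22],Rlean(0,48),4)
```

```text
call 1 [-0.21   0.844  0.209] [ 0.0006 -0.0014 -0.0334] rows>= 2.0
call 2 [-0.379  0.783  0.209] [ 0.0006 -0.0014 -0.0334] rows>= 2.0
call 3 [-0.532  0.688  0.211] [ 0.0006 -0.0014 -0.0334] rows>= 2.0
call 4 [-0.662  0.563  0.214] [ 0.0006 -0.0014 -0.0334] rows>= 2.0
```

>>> carry_out(
  deltas=[
    [[-0.1,0.42,0.1,0,-0.001,-0.017,1],[-0.21,0.84,0.21,0,-0.001,-0.033,1]],
  ],
)

```text
clock: 11.25
tool_pos: [0.4817, -0.1064, 0.2861]
orientation: [[0.977, 0.212, 0.032], [0.212, -0.977, 0.0], [0.031, 0.007, -0.999]]
contact_force: [0.6, -0.8, -0.4]
opening: 1.003
finger_force: 0.0
```

>>> carry_out(
  deltas=[
    [[-0.19,0.39,0.1,0,-0.001,-0.017,1],[-0.38,0.78,0.21,0,-0.001,-0.033,1]],
  ],
)

```text
clock: 11.45
tool_pos: [0.4604, -0.1917, 0.2639]
orientation: [[0.913, 0.407, 0.025], [0.407, -0.914, -0.002], [0.022, 0.012, -1.0]]
contact_force: [0.5, -0.6, -0.9]
opening: 0.997
finger_force: 0.0
```

>>> carry_out(
  deltas=[
    [[-0.26,0.34,0.1,0,-0.001,-0.017,1],[-0.53,0.69,0.21,0,-0.001,-0.033,1]],
  ],
)

```text
clock: 11.65
tool_pos: [0.4401, -0.2764, 0.2426]
orientation: [[0.81, 0.585, 0.02], [0.586, -0.811, -0.005], [0.013, 0.015, -1.0]]
contact_force: [0.3, -0.4, -0.2]
opening: 1.004
finger_force: 0.0
```

>>> carry_out(
  deltas=[
    [[-0.33,0.28,0.1,0,-0.001,-0.017,1],[-0.66,0.56,0.21,0,-0.001,-0.033,1],[-0.66,0.56,0.21,0,-0.001,-0.033,1],[-0.66,0.56,0.21,0,-0.001,-0.033,1]],
  ],
)

```text
clock: 12.05
tool_pos: [0.4193, -0.3592, 0.221]
orientation: [[0.678, 0.735, 0.014], [0.735, -0.678, -0.007], [0.004, 0.015, -1.0]]
contact_force: [0.8, -0.1, 0.4]
opening: 1.0
finger_force: 0.0
```

Run:
```python
from h import *
s=st(); w=eyes.read_camera('wrist')
for q in ('cell','lug'): print(q,[(np.array(d['location']),round(d['confidence'],2)) for d in eyes.pinpoint(w,q)][:4])
M=[]
for z in (.064,.058):
    m=rect(w,s,.431,-.358,z,.06,400); M.append(grid(m,.06))
    g=cv2.GaussianBlur(cv2.cvtColor(m,cv2.COLOR_BGR2GRAY),(5,5),0)
    c=cv2.HoughCircles(g,cv2.HOUGH_GRADIENT_ALT,1,20,param1=150,param2=.4,minRadius=30,maxRadius=100)
    if c is not None: print(z,[('x',.431+(199.5-y)*.0003,'y',-.358+(199.5-x)*.0003,'r',r*.0003) for x,y,r in c.reshape(-1,c.shape[-1])[:,:3]])
cv2.imwrite('pics/m5.png',np.hstack(M))
```

```text
t 12.05 tcp [ 0.4193 -0.3592  0.221 ] F [ 0.7729 -0.1077  0.4057] op 0.9995287011764787 ff 0.0
[[ 0.6784  0.7346  0.0135]
 [ 0.7347 -0.6784 -0.0071]
 [ 0.004   0.0147 -0.9999]]
cell [(array([ 0.5451, -0.3442, -0.001 ]), 0.94), (array([ 0.4314, -0.3603, -0.0028]), 0.93), (array([ 0.3958, -0.4464, -0.0049]), 0.79), (array([ 0.4817, -0.2434,  0.0004]), 0.7)]
lug [(array([ 0.3573, -0.4355,  0.0355]), 0.95), (array([ 0.4535, -0.2783,  0.0363]), 0.64), (array([ 0.5557, -0.3082,  0.0297]), 0.59), (array([ 0.434 , -0.3168,  0.0351]), 0.57)]
0.064 [('x', np.float32(0.43205), 'y', np.float32(-0.35995), 'r', np.float32(0.023841066)), ('x', np.float32(0.43205), 'y', np.float32(-0.35995), 'r', np.float32(0.016646551))]
0.058 [('x', np.float32(0.43115), 'y', np.float32(-0.36115), 'r', np.float32(0.02428411)), ('x', np.float32(0.43115), 'y', np.float32(-0.36115), 'r', np.float32(0.016962325))]
```

View pics/m5.png

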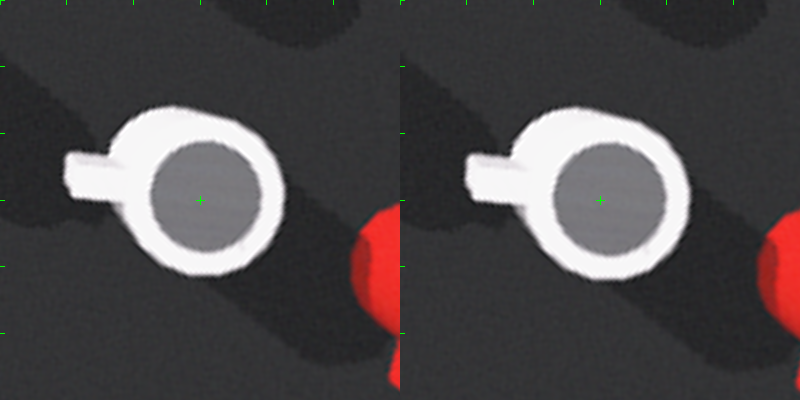

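The map shows the cell top at (207,196), fitted to (0.432, −0.360) with radius 23.8 at z = 0.064. The height agrees with the text, and the lug points to the left at roughly 84°. I'll refine this with a silhouette fit.

```bash
cat >> h.py <<'E'
def sil(p,s,x,y,a,z0=0,sc=4):
    """silhouette of the cell model, at sc times the resolution"""
    t=np.linspace(0,2*np.pi,60); cyl=np.array([[.024*np.cos(u),.024*np.sin(u),z] for z in (0,.064) for u in t])
    lug=np.array([[r,v,z] for r in (.015,.039) for v in (-.005,.005) for z in (.014,.058)])
    R=Ro.from_euler('z',a,degrees=True).as_matrix(); m=np.zeros((384*sc,512*sc),np.uint8)
    for o in (cyl,lug):
        uv=project(o@R.T+[x,y,z0],p,s); h=cv2.convexHull((uv*sc+sc/2).astype(np.float32)).round().astype(np.int32)
        cv2.fillConvexPoly(m,h,255)
    return cv2.resize(m,(512,384),interpolation=cv2.INTER_AREA)/255.
E
python3 - <<'E'
from h import *
from scipy.optimize import minimize
s=arm.get_state(); w=eyes.read_camera('wrist')
x0=np.array([.432,-.36,84.2])
u,v=np.round(project(np.array([[.432,-.36,.03]]),w,s)[0]).astype(int)
hsv=cv2.cvtColor(w['color'],cv2.COLOR_BGR2HSV); g=((hsv[...,2]>85)&(hsv[...,1]<80)).astype(np.uint8)
n,lab,stt,ce=cv2.connectedComponentsWithStats(g); obs=(lab==lab[v,u]); print(u,v,obs.sum(),stt[lab[v,u]])
f=lambda q:np.abs(sil(w,s,q[0]/1000,q[1]/1000,q[2])-obs).sum()
for a in (78,84,90):
    r=minimize(f,[432,-360,a],method='Nelder-Mead',options=dict(initial_simplex=[[432,-360,a],[435,-360,a],[432,-357,a],[432,-360,a+6]]))
    print(r.x,r.fun)
E
```

```text
262 163 1870 [ 239  134   47   56 1870]
[ 432.2789 -359.2559   84.1516] 53.10588235294118
[ 432.1373 -359.2744   84.4462] 51.47843137254902
[ 432.2048 -359.2855   84.5996] 52.34901960784314
```

Run:
```python
from h import *
plan([0.4312,-0.3585,0.021],Rlean(0,50),2)
```

```text
call 1 [0.029 0.023 1.007] [ 0.0014 -0.0003 -0.0034] rows>= 3.0
call 2 [0.03  0.033 1.007] [ 0.0014 -0.0003 -0.0034] rows>= 3.0
```

>>> carry_out(
  deltas=[
    [[0.02,0.02,0.4,0.001,0,-0.003,1],[0.04,0.04,0.8,0.003,-0.001,-0.007,1],[0.06,0.06,1,0.003,-0.001,-0.007,1],[0.06,0.06,1,0.003,-0.001,-0.007,1]],
  ],
)

```text
clock: 12.65
tool_pos: [0.4291, -0.3562, 0.1186]
orientation: [[0.641, 0.767, -0.008], [0.767, -0.641, 0.004], [-0.002, -0.009, -1.0]]
contact_force: [-0.7, 0.9, -0.1]
opening: 1.002
finger_force: 0.0
```

Run:
```python
from h import *
st()
plan([0.4312,-0.3585,0.021],Rlean(0,50),1)
```

```text
t 12.65 tcp [ 0.4291 -0.3562  0.1186] F [-0.7153  0.8689 -0.1337] op 1.0020280938316626 ff 0.0
[[ 0.6413  0.7672 -0.008 ]
 [ 0.7673 -0.6413  0.0039]
 [-0.0022 -0.0086 -1.    ]]
call 1 [-0.003  0.039  0.976] [-0.0014  0.0004  0.0003] rows>= 2.0
```

>>> carry_out(
  deltas=[
    [[0,0.04,0.3,-0.001,0,0,1],[0,0.04,0.6,-0.001,0,0,1],[0,0.04,0.9,-0.001,0,0,1],[0,0.04,0.98,-0.001,0,0,1],[0,0.04,0.98,-0.001,0,0,1]],
  ],
)

```text
clock: 13.15
tool_pos: [0.4329, -0.3614, 0.0242]
orientation: [[0.642, 0.767, 0.0], [0.767, -0.642, -0.004], [-0.003, 0.003, -1.0]]
contact_force: [-0.6, 0.9, 0.2]
opening: 0.997
finger_force: 0.0
```

>>> carry_out(
  deltas=[
    [[0,0,0,0,0,0,0.3],[0,0,0,0,0,0,0.3],[0,0,0,0,0,0,0.3],[0,0,0,0,0,0,0.3],[0,0,0,0,0,0,0.3]],
  ],
  squeeze=15,
)

```text
clock: 13.65
tool_pos: [0.433, -0.3621, 0.0244]
orientation: [[0.643, 0.766, 0.001], [0.766, -0.643, -0.006], [-0.003, 0.005, -1.0]]
contact_force: [0.6, -0.8, -0.5]
opening: 0.63
finger_force: 0.0
```

>>> carry_out(
  deltas=[
    [[0,0,0,0,0,0,0.3],[0,0,0,0,0,0,0.3],[0,0,0,0,0,0,0.3]],
  ],
)

```text
clock: 13.95
tool_pos: [0.4325, -0.3616, 0.024]
orientation: [[0.643, 0.766, 0.0], [0.766, -0.643, -0.004], [-0.003, 0.003, -1.0]]
contact_force: [-3.0, 2.0, 4.6]
opening: 0.545
finger_force: 15.0
```

The cell is gripped at 47 mm opening. I'll lift it, then carry and turn it to hover over the stand.

>>> carry_out(
  deltas=[
    [[0,0,-0.1,0,0,0,0.3],[0,0,-0.5,0,0,0,0.3],[0,0,-1,0,0,0,0.3]],
  ],
  squeeze=25,
)

```text
clock: 14.25
tool_pos: [0.4311, -0.3595, 0.1222]
orientation: [[0.643, 0.766, -0.003], [0.766, -0.643, -0.0], [-0.002, -0.002, -1.0]]
contact_force: [0.9, -1.5, -2.8]
opening: 0.541
finger_force: 25.0
```

>>> carry_out(
  deltas=[
    [[0,0,-0.5,0,0,0,0.3],[0,0,-0.9,0,0,0,0.3],[0,0,-0.9,0,0,0,0.3]],
  ],
)

```text
clock: 14.55
tool_pos: [0.4357, -0.3641, 0.2222]
orientation: [[0.643, 0.766, 0.011], [0.766, -0.642, -0.015], [-0.005, 0.018, -1.0]]
contact_force: [0.5, -0.3, -1.7]
opening: 0.544
finger_force: 25.0
```

Run:
```python
from h import *
st()
P,R=plan([0.55,-0.15,0.215],Rlean(0,120),3)
plan([0.600,-0.002,0.215],Rlean(0,184.4),2,P,R)
```

```text
t 14.55 tcp [ 0.4357 -0.3641  0.2222] F [ 0.4737 -0.3441 -1.6821] op 0.5442909645524053 ff 24.99717738479376
[[ 0.6426  0.7661  0.0105]
 [ 0.7662 -0.6424 -0.0152]
 [-0.0049  0.0178 -0.9998]]
call 1 [ 0.792 -0.167  0.017] [ 0.0007  0.0008 -0.0648] rows>= 3.0
call 2 [0.793 0.16  0.021] [ 0.0007  0.0008 -0.0648] rows>= 3.0
call 3 [0.665 0.461 0.024] [ 0.0007  0.0008 -0.0648] rows>= 3.0
call 1 [0.516 0.587 0.   ] [ 0.      0.     -0.0894] rows>= 4.0
call 2 [0.124 0.771 0.   ] [ 0.      0.     -0.0894] rows>= 4.0
```

>>> carry_out(
  deltas=[
    [[0.3,-0.06,0,0,0,-0.022,0.3],[0.55,-0.12,0.01,0.001,0.001,-0.044,0.3],[0.79,-0.17,0.02,0.001,0.001,-0.065,0.3]],
  ],
)

```text
clock: 14.85
tool_pos: [0.4702, -0.2883, 0.2102]
orientation: [[0.281, 0.96, -0.003], [0.96, -0.281, 0.005], [0.004, -0.004, -1.0]]
contact_force: [-0.0, 0.0, -3.1]
opening: 0.547
finger_force: 25.0
```

>>> carry_out(
  deltas=[
    [[0.27,0.05,0.01,0,0,-0.022,0.3],[0.53,0.1,0.01,0.001,0.001,-0.044,0.3],[0.79,0.16,0.02,0.001,0.001,-0.065,0.3]],
  ],
)

```text
clock: 15.15
tool_pos: [0.5081, -0.2171, 0.2083]
orientation: [[-0.124, 0.992, -0.009], [0.992, 0.124, 0.011], [0.012, -0.007, -1.0]]
contact_force: [1.1, -0.0, -2.9]
opening: 0.55
finger_force: 25.0
```

>>> carry_out(
  deltas=[
    [[0.22,0.15,0.01,0,0,-0.022,0.3],[0.44,0.3,0.01,0.001,0.001,-0.044,0.3],[0.66,0.46,0.02,0.001,0.001,-0.065,0.3]],
  ],
)

```text
clock: 15.45
tool_pos: [0.546, -0.1461, 0.2068]
orientation: [[-0.508, 0.861, -0.017], [0.861, 0.508, 0.015], [0.021, -0.007, -1.0]]
contact_force: [0.4, 0.8, -2.6]
opening: 0.548
finger_force: 25.0
```

>>> carry_out(
  deltas=[
    [[0.12,0.14,0,0,0,-0.022,0.3],[0.25,0.29,0,0,0,-0.044,0.3],[0.38,0.44,0,0,0,-0.067,0.3],[0.52,0.59,0,0,0,-0.089,0.3]],
  ],
)

```text
clock: 15.85
tool_pos: [0.5705, -0.0717, 0.2072]
orientation: [[-0.888, 0.46, -0.017], [0.46, 0.888, 0.015], [0.022, 0.005, -1.0]]
contact_force: [0.2, -0.5, -2.4]
opening: 0.542
finger_force: 25.0
```

>>> carry_out(
  deltas=[
    [[0.03,0.19,0,0,0,-0.022,0.3],[0.06,0.38,0,0,0,-0.044,0.3],[0.09,0.58,0,0,0,-0.067,0.3],[0.12,0.77,0,0,0,-0.089,0.3],[0.12,0.77,0,0,0,-0.089,0.3]],
  ],
)

```text
clock: 16.35
tool_pos: [0.5959, 0.0033, 0.208]
orientation: [[-0.997, -0.08, -0.017], [-0.08, 0.997, 0.015], [0.016, 0.017, -1.0]]
contact_force: [-0.2, 1.1, -2.6]
opening: 0.547
finger_force: 25.0
```

Run:
```python
from h import *
st()
plan([0.600,-0.002,0.215],Rlean(0,184.4))
```

```text
t 16.35 tcp [0.5959 0.0033 0.208 ] F [-0.18    1.0542 -2.6007] op 0.5467120390840237 ff 24.99565196223557
[[-0.9967 -0.0796 -0.0169]
 [-0.0798  0.9967  0.0154]
 [ 0.0156  0.0167 -0.9997]]
call 1 [-0.036 -0.055 -0.072] [ 0.0026 -0.0025  0.0005] rows>= 1.0
```

>>> carry_out(
  deltas=[
    [[-0.04,-0.05,-0.07,0.003,-0.003,0.0005,0.3],[-0.04,-0.05,-0.07,0.003,-0.003,0.0005,0.3],[-0.04,-0.05,-0.07,0.003,-0.003,0.0005,0.3]],
  ],
)

```text
clock: 16.65
tool_pos: [0.6006, -0.0046, 0.2168]
orientation: [[-0.998, -0.07, 0.006], [-0.07, 0.998, -0.004], [-0.005, -0.004, -1.0]]
contact_force: [0.4, -0.9, -2.2]
opening: 0.547
finger_force: 25.0
```

Run:
```python
from h import *
s=st(); w=eyes.read_camera('wrist'); t=s['tool_pos']
for q in ('stand','cell','lug'): print(q,[(np.array(d['location']),round(d['confidence'],2)) for d in eyes.pinpoint(w,q)][:2])
M=[rect(w,s,.606,-.001,.066,.08,400),rect(w,s,.606,-.001,.044,.08,400),rect(w,s,t[0],t[1],t[2]+.04,.05,400)]
for m,z,c,k in ((M[1],'44',(.606,-.001),.0004),(M[2],'cell',t,.00025)):
    g=cv2.GaussianBlur(cv2.cvtColor(m,cv2.COLOR_BGR2GRAY),(5,5),0)
    o=cv2.HoughCircles(g,cv2.HOUGH_GRADIENT_ALT,1,20,param1=150,param2=.3,minRadius=50,maxRadius=170)
    if o is not None: print(z,[('x',c[0]+(199.5-y)*k,'y',c[1]+(199.5-x)*k,'r',r*k) for x,y,r in o.reshape(-1,o.shape[-1])[:,:3]])
cv2.imwrite('pics/m6.png',cv2.resize(np.vstack([np.hstack([grid(M[0],.08),grid(M[1],.08)]),np.hstack([grid(M[2],.05),cv2.resize(w['color'],(400,400))])]),(600,600),interpolation=cv2.INTER_AREA))
```

```text
t 16.65 tcp [ 0.6006 -0.0046  0.2168] F [ 0.3621 -0.9259 -2.2396] op 0.5474250953244948 ff 24.997086971998215
[[-0.9976 -0.0696  0.0057]
 [-0.0697  0.9976 -0.0036]
 [-0.0055 -0.004  -1.    ]]
stand [(array([ 0.6056, -0.0041,  0.049 ]), 0.58)]
cell [(array([ 0.598 , -0.0056,  0.195 ]), 0.91), (array([ 0.5448, -0.343 ,  0.0034]), 0.75)]
lug [(array([ 0.5619, -0.3055,  0.0312]), 0.96), (array([ 0.4543, -0.2792,  0.0348]), 0.96)]
44 [('x', np.float32(0.6046), 'y', np.float32(-0.0019999999), 'r', np.float32(0.060221594)), ('x', np.float32(0.6046), 'y', np.float32(-0.0019999999), 'r', np.float32(0.033631083))]
cell [('x', np.float64(0.5992424208538875), 'y', np.float64(-0.006222047974371855), 'r', np.float32(0.023553926)), ('x', np.float64(0.5992424208538875), 'y', np.float64(-0.006222047974371855), 'r', np.float32(0.017353948))]
```

View pics/m6.png

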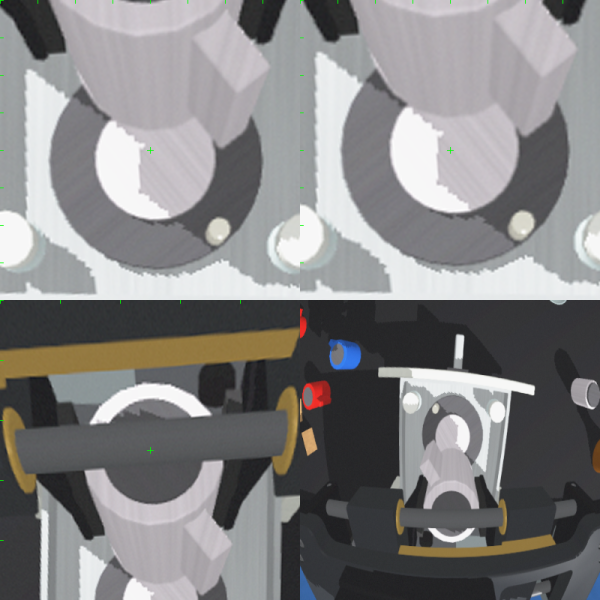

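The maps show the disc centre at (150,160) and the post at (218,230), with the lug pointing at the post. Averaging the opposed wrist views cancels the camera bias: stand (0.6060, −0.0024), post direction −140.3°. The expected lug angle is −141.6°, so I'll add 1.3° and descend.

Run:
```python
from h import *
plan([0.6065,-0.0023,0.12],Rlean(0,185.3))
```

```text
call 1 [-0.057  0.018  0.964] [-0.0006  0.0007 -0.0035] rows>= 2.0
```

>>> carry_out(
  deltas=[
    [[-0.03,0.01,0.2,-0.001,0.001,-0.004,0.3],[-0.06,0.02,0.5,-0.001,0.001,-0.004,0.3],[-0.06,0.02,0.8,-0.001,0.001,-0.004,0.3],[-0.06,0.02,0.96,-0.001,0.001,-0.004,0.3],[-0.06,0.02,0.96,-0.001,0.001,-0.004,0.3]],
  ],
)

```text
clock: 17.35
tool_pos: [0.6041, -0.0013, 0.116]
orientation: [[-0.995, -0.097, -0.009], [-0.097, 0.995, 0.004], [0.009, 0.004, -1.0]]
contact_force: [-0.6, 0.4, -3.4]
opening: 0.543
finger_force: 25.0
```

Run:
```python
from h import *
st()
plan([0.6065,-0.0023,0.073],Rlean(0,185.3))
```

```text
t 17.35 tcp [ 0.6041 -0.0013  0.116 ] F [-0.5744  0.4465 -3.4062] op 0.5431995247035022 ff 24.9970557494089
[[-0.9952 -0.0971 -0.0093]
 [-0.0971  0.9953  0.0036]
 [ 0.0089  0.0045 -1.    ]]
call 1 [-0.027 -0.014  0.43 ] [ 0.0007 -0.0014  0.0008] rows>= 1.0
```

>>> carry_out(
  deltas=[
    [[-0.02,-0.01,0.15,0.001,-0.001,0.001,0.3],[-0.03,-0.01,0.3,0.001,-0.001,0.001,0.3],[-0.03,-0.01,0.42,0.001,-0.001,0.001,0.3],[-0.03,-0.01,0.42,0.001,-0.001,0.001,0.3],[-0.03,-0.01,0.42,0.001,-0.001,0.001,0.3]],
  ],
)

```text
clock: 17.85
tool_pos: [0.6098, -0.0022, 0.0784]
orientation: [[-0.996, -0.091, 0.004], [-0.091, 0.996, -0.003], [-0.004, -0.003, -1.0]]
contact_force: [0.8, 1.0, -2.9]
opening: 0.548
finger_force: 25.0
```

Run:
```python
from h import *
st()
plan([0.6065,-0.0023,0.068],Rlean(0,185.3))
```

```text
t 17.85 tcp [ 0.6098 -0.0022  0.0784] F [ 0.8486  0.9924 -2.9422] op 0.5475417483828156 ff 24.997028997167945
[[-0.9959 -0.0907  0.0045]
 [-0.0907  0.9959 -0.0031]
 [-0.0042 -0.0035 -1.    ]]
call 1 [0.034 0.003 0.104] [-0.0006  0.0007 -0.0003] rows>= 1.0
```

>>> carry_out(
  deltas=[
    [[0.02,0,0.05,0,0.0005,0,0.3],[0.02,0,0.05,0,0.0005,0,0.3],[0.02,0,0.05,0,0.0005,0,0.3]],
  ],
)

```text
clock: 18.15
tool_pos: [0.6081, -0.0025, 0.0737]
orientation: [[-0.996, -0.091, 0.002], [-0.091, 0.996, -0.004], [-0.002, -0.004, -1.0]]
contact_force: [0.2, 1.1, -2.6]
opening: 0.543
finger_force: 25.0
```

>>> carry_out(
  deltas=[
    [[0,0,0,0,0,0,0.3],[0,0,0,0,0,0,0.3]],
  ],
)

```text
clock: 18.35
tool_pos: [0.6082, -0.0025, 0.0738]
orientation: [[-0.996, -0.091, 0.002], [-0.091, 0.996, -0.004], [-0.002, -0.004, -1.0]]
contact_force: [-0.8, 1.0, -2.2]
opening: 0.549
finger_force: 25.0
```

>>> carry_out(
  deltas=[
    [[0.017,0,0.01,-0.0006,0.0003,0,0.3],[0.017,0,0.03,-0.0006,0.0003,0,0.3],[0.017,0,0.05,-0.0006,0.0003,0,0.3],[0.017,0,0.05,-0.0006,0.0003,0,0.3]],
  ],
)

```text
clock: 18.75
tool_pos: [0.6062, -0.0027, 0.0682]
orientation: [[-0.996, -0.09, -0.0], [-0.09, 0.996, 0.0], [0.0, 0.0, -1.0]]
contact_force: [0.5, -0.2, -2.7]
opening: 0.547
finger_force: 25.0
```

>>> carry_out(
  deltas=[
    [[0,0,0.01,0,0,0,0.3],[0,0,0.015,0,0,0,0.3],[0,0,0.015,0,0,0,0.3]],
  ],
)

```text
clock: 19.05
tool_pos: [0.607, -0.0027, 0.068]
orientation: [[-0.996, -0.091, 0.001], [-0.091, 0.996, -0.0], [-0.001, -0.0, -1.0]]
contact_force: [-1.9, -0.5, 5.6]
opening: 0.546
finger_force: 25.0
```

Contact felt, with the force going from −2.7 to +5.6 N. I'll release, rise and check.

>>> carry_out(
  deltas=[
    [[0,0,-0.005,0,0,0,0.57],[0,0,-0.005,0,0,0,0.62],[0,0,-0.005,0,0,0,0.8],[0,0,-0.005,0,0,0,0.95],[0,0,-0.005,0,0,0,0.95]],
  ],
)

```text
clock: 19.55
tool_pos: [0.6062, -0.0026, 0.0672]
orientation: [[-0.996, -0.091, -0.001], [-0.091, 0.996, 0.0], [0.001, 0.0, -1.0]]
contact_force: [-0.2, 0.4, -0.9]
opening: 0.808
finger_force: 0.0
```

>>> carry_out(
  deltas=[
    [[0,0,-0.005,0,0,0,0.95],[0,0,-0.005,0,0,0,0.95],[0,0,-0.005,0,0,0,0.95]],
  ],
)

```text
clock: 19.85
tool_pos: [0.6063, -0.0026, 0.068]
orientation: [[-0.996, -0.091, -0.0], [-0.091, 0.996, 0.0], [0.0, 0.0, -1.0]]
contact_force: [-0.0, -1.1, -1.2]
opening: 0.94
finger_force: 0.0
```

>>> carry_out(
  deltas=[
    [[0,0,-0.2,0,0,0,0.95],[0,0,-0.6,0,0,0,0.95],[0,0,-1,0,0,0,0.95]],
  ],
)

```text
clock: 20.15
tool_pos: [0.6054, -0.0025, 0.168]
orientation: [[-0.996, -0.091, -0.003], [-0.091, 0.996, 0.0], [0.003, 0.001, -1.0]]
contact_force: [-0.0, -0.1, 0.9]
opening: 0.952
finger_force: 0.0
```

>>> carry_out(
  deltas=[
    [[0.4,0,-0.5,0,0,0,0.95],[0.8,0,-0.9,0,0,0,0.95],[0.8,0,-0.9,0,0,0,0.95],[0.8,0,-0.9,0,0,0,0.95],[0.8,0,-0.9,0,0,0,0.95]],
  ],
)

```text
clock: 20.65
tool_pos: [0.527, -0.0099, 0.2579]
orientation: [[-0.996, -0.09, 0.001], [-0.09, 0.996, 0.0], [-0.001, -0.0, -1.0]]
contact_force: [-0.7, 0.2, -0.2]
opening: 0.95
finger_force: 0.0
```

Run:
```python
from h import *
s=st(); w=eyes.read_camera('wrist'); t=eyes.read_camera('top'); sc=eyes.read_camera('scene')
for n,p in (('w',w),('t',t),('s',sc)):
  for q in ('drawer_handle','stand','cell','lug','jar_left','jar_right'):
    print(n,q,[(np.array(d['location']),round(d['confidence'],2)) for d in eyes.pinpoint(p,q)][:4])
M=[]
for z in (.108,.102,.066,.044):
    m=rect(w,s,.606,-.002,z,.08,400); M.append(grid(m,.08))
    g=cv2.GaussianBlur(cv2.cvtColor(m,cv2.COLOR_BGR2GRAY),(5,5),0)
    o=cv2.HoughCircles(g,cv2.HOUGH_GRADIENT_ALT,1,10,param1=120,param2=.3,minRadius=35,maxRadius=170)
    if o is not None: print(z,[(round(.606+(199.5-y)*.0004,4),round(-.002+(199.5-x)*.0004,4),'r',round(r*.0004,4)) for x,y,r in o.reshape(-1,o.shape[-1])[:,:3].astype(float)])
cv2.imwrite('pics/m7.png',cv2.resize(np.vstack([np.hstack(M[:2]),np.hstack([M[2],cv2.resize(sc['color'][130:280,150:300],(400,400))])]),(600,600),interpolation=cv2.INTER_AREA))
```

```text
t 20.65 tcp [ 0.527  -0.0099  0.2579] F [-0.7495  0.1514 -0.1682] op 0.9503256615799955 ff 0.0
[[-0.9959 -0.0902  0.0009]
 [-0.0902  0.9959  0.    ]
 [-0.0009 -0.     -1.    ]]
w drawer_handle [(array([0.4828, 0.0004, 0.0732]), 0.7)]
w stand []
w cell [(array([ 0.6015, -0.0028,  0.0439]), 0.87), (array([ 0.396 , -0.446 , -0.0035]), 0.8), (array([ 0.545 , -0.3479,  0.0003]), 0.74), (array([ 0.4804, -0.2456, -0.0021]), 0.58)]
w lug [(array([ 0.4565, -0.2781,  0.0368]), 0.97), (array([ 0.56  , -0.3078,  0.0314]), 0.84), (array([ 0.3605, -0.4401,  0.0377]), 0.67), (array([ 0.5753, -0.0277,  0.0801]), 0.65)]
w jar_left [(array([ 0.48  , -0.0028,  0.0728]), 0.7), (array([0.5589, 0.0778, 0.0353]), 0.6)]
w jar_right [(array([ 0.5546, -0.0835,  0.0331]), 0.73)]
t drawer_handle [(array([0.4823, 0.0002, 0.0702]), 0.62)]
t stand [(array([0.6052, 0.002 , 0.0427]), 0.49)]
t cell [(array([ 0.4002, -0.4489,  0.0015]), 0.81), (array([ 0.4793, -0.2452, -0.0009]), 0.81), (array([ 0.5464, -0.3432, -0.0003]), 0.53)]
t lug [(array([ 0.3596, -0.4396,  0.0394]), 0.72), (array([ 0.5615, -0.3126,  0.0341]), 0
[... 1472 characters left out ...]
 np.float64(0.0275)), (np.float64(0.593), np.float64(-0.0018), 'r', np.float64(0.0536)), (np.float64(0.5698), np.float64(-0.0142), 'r', np.float64(0.0327)), (np.float64(0.6134), np.float64(0.0026), 'r', np.float64(0.0395)), (np.float64(0.627), np.float64(-0.0014), 'r', np.float64(0.0192))]
0.044 [(np.float64(0.6066), np.float64(-0.005), 'r', np.float64(0.0608)), (np.float64(0.6386), np.float64(-0.0006), 'r', np.float64(0.029)), (np.float64(0.6198), np.float64(-0.0042), 'r', np.float64(0.0471)), (np.float64(0.6066), np.float64(-0.005), 'r', np.float64(0.0346)), (np.float64(0.5758), np.float64(0.0026), 'r', np.float64(0.035)), (np.float64(0.6386), np.float64(-0.0006), 'r', np.float64(0.0204))]
```

View pics/m7.png

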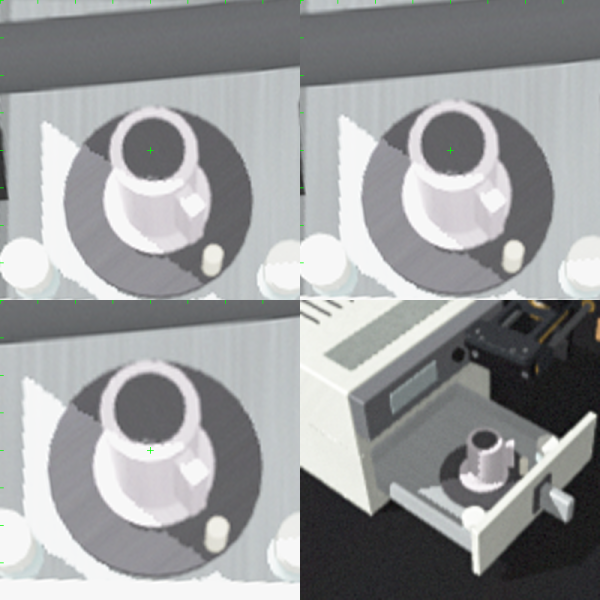

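The final view shows the cell upright on the disc. In the same picture its top is at (0.6058, −0.0042) and the disc at (0.6066, −0.0050), so it is centred to about 1 mm. The lug in map 2, at (492,200), points to the post at (513,255), both jars stand and the drawer is out. I'll do one numeric check of the lug angle.

Run:
```python
from h import *
s=arm.get_state(); w=eyes.read_camera('wrist'); k=.0001
def blob(z,c,half,thr):
    n=int(2*half/k); m=cv2.cvtColor(rect(w,s,c[0],c[1],z,half,n),cv2.COLOR_BGR2GRAY); m=cv2.GaussianBlur(m,(0,0),4)
    b=(m>thr).astype(np.uint8); N,lab,stt,ce=cv2.connectedComponentsWithStats(b); l=lab[n//2,n//2]
    (x,y),wh,a=cv2.minAreaRect(np.argwhere(lab==l)[:,::-1].astype(np.float32))
    return np.round([c[0]+(n/2-y)*k,c[1]+(n/2-x)*k],4),np.array(wh)*k*1000,a,(ce[l]-n/2)*k*-1000,m[n//2,n//2]
for t in (225,230,235,240): print('lug',t,*blob(.102,(.5793,-.0247),.014,t))
for t in (170,190,210): print('post',t,*blob(.066,(.566,-.0383),.012,t))
```

```text
lug 225 [ 0.5813 -0.0247] [14.9293 13.0648] 52.594642639160156 [0.0522 0.8551] 247
lug 230 [ 0.5803 -0.0248] [12.6573 11.798 ] 51.709835052490234 [-0.3014  0.2651] 247
lug 235 [ 0.5801 -0.0249] [11.9385 11.1123] 51.709835052490234 [-0.3021  0.179 ] 247
lug 240 [ 0.58   -0.0249] [11.3163 10.472 ] 51.78897476196289 [-0.3027  0.1113] 247
post 170 [ 0.5622 -0.038 ] [12.0437 17.092 ] 4.289153575897217 [ 0.5925 -3.9684] 237
post 190 [ 0.5621 -0.0381] [11.4475 16.5557] 2.4195094108581543 [ 0.5877 -4.0474] 237
post 210 [ 0.562  -0.0382] [15.8 10.7] 90.0 [ 0.5769 -4.1081] 237
```

The lug is at about −141.4° and the post at −140.3°, so they agree to about 1°. Handing in.

```bash
python3 -c "
from station import sign_off; print(sign_off())"
```

```text
the job is handed in; nothing more can be done
None
```

The job is handed in: the drawer is out at its stop, the silver cell stands upright within about 1 mm of the disc's centre with its lug within about 1° of the post, both jars are standing, the arm never went near the can, and the gripper is clear.

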